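# Jack up the casting form and hold it tilted

## Task

Set the little red jack upright on the bench with its saddle wholly under the orange lift pad of the casting form, handle still up; then press its pump handle all the way down so that the jack tilts the form up for the next pour, and finish while still holding the handle down. Lift the form only with the jack, do not push on either form with the robot, and leave the form without the orange mark and everything else on the bench where it is.

Things in the scene. Friction and masses are not known exactly. Their poses are not given: they have to be found in the camera images.
- jack: small red lever jack, loose on the bench, 0.85 kg. Origin on the bench under its upright grip block; +x to the saddle end, +z up. Base 8 mm thick, from 150 mm behind the origin to 95 mm in front, 34 mm wide, with 74 mm wide feet at the rear and under the ram. Ram housing 40 mm across, 60 mm high, at x = +65 mm. Pump handle behind. It may be slid or lifted a few mm by its grip block.
- jack_grip (a point): centre of the jack's red upright grip block (36 mm long along the jack's x, 40 mm wide along its y, top 90 mm above the bench); this point is 60 mm above the bench, on the jack's origin. Grip it from above across its 40 mm.
- jack_saddle (a point): top centre of the saddle, a bright round disc 24 mm across on the ram, 65 mm in front of the jack's origin; 76 mm above the bench with the handle up, it rises straight up 80 mm per radian of the pump handle (48 mm in all).
- pump (a joint): pump handle angle: 0 = fully up (handle leans 0.6 rad above level), 0.6 rad = fully down (handle level, at its stop). A spring pushes it back up as soon as it is let go, and the saddle and its load sink with it. Pressing the yellow pad fully down with the form on the saddle takes about 8 to 10 N.
- pump_handle: black pump handle with a yellow press pad (50 x 36 mm) on its end. Origin on its pivot, 30 mm behind the jack's origin, 62 mm above the bench; turns in the jack's middle plane. Upper face centre of the yellow pad: 110 mm from the pivot along the bar, 8 mm above its centre line; handle up: 116 mm behind the jack's origin, 131 mm above the bench; fully down: 140 mm behind, 70 mm above the bench.
- tray_marked: the casting form to be lifted: wooden tray 175 x 150 mm, blue resin and wood strips in it, 0.9 kg, on a fixed plywood stand 82 mm high. Only it has an ORANGE lift pad. Origin at pad_marked; hinge at the far edge, 95 mm above the bench. +x of the level tray points from the pad to the hinge: bring the jack in that way, saddle first. Near wall 35 mm beyond the pad's centre, rim 121 mm above the bench.
- pad_marked (a point): centre of the underside of the orange round lift pad, 52 mm across, sticking out at the tray's near edge, 215 mm from the hinge line; 90 mm above the bench while the tray is down, so the lowered saddle passes 14 mm beneath. Seen from above as an orange disc. The pad end rises 34 mm with the handle fully down on the saddle and falls back by its own weight. Free below; the stand begins 45 mm beyond the pad's centre.
- tray_plain: the other casting form, alike but with teal resin and a dark steel pad without mark: leave it alone. It may stand to the left or the right.
- pad_plain (a point): centre of the underside of the plain form's dark pad, 52 mm across, 90 mm above the bench; must stay there.
- resin_bottle: amber bottle, 56 mm across, 150 mm tall; a bystander, leave it standing or lying where it is. Origin at the centre of its underside.
- mug: white mug, 76 mm across, 90 mm tall; a bystander, leave it standing or lying where it is. Origin at the centre of its underside.
- carver: wood-handled carving tool lying flat, 170 mm long; a bystander, leave it standing or lying where it is. Origin at the centre of its underside.
- resin_block: blue resin block, 50 x 50 x 65 mm; a bystander, leave it standing or lying where it is. Origin at the centre of its underside.
- pigment_jar: blue jar with steel lid, 60 mm across, 60 mm tall; a bystander, leave it standing or lying where it is. Origin at the centre of its underside.
- pliers: green-handled pliers lying flat, about 150 mm long; a bystander, leave it standing or lying where it is. Origin at the centre of its underside.

How it is judged (in metres and radians):
On the way, in this order (a step that is already met when the one before it is completed fails the run):
1. the jack stands with its saddle under the orange pad, handle up, form still level (horizontal distance between jack_saddle and pad_marked below 0.014 m and value of joint pump below 0.15 rad and height (world z) of pad_marked below 0.095 m and angle between jack's own z axis and vertical below 0.06 rad and height (world z) of jack below 0.004 m and linear speed of jack below 0.03 m/s), for 0.2 s.
2. the handle is pressed down and the form rises on the saddle (value of joint pump above 0.5 rad and height (world z) of pad_marked above 0.112 m and contact force between jack and tray_marked above 1 N), for 0.2 s.
At the end, for the whole second after the job is handed in: Robot still pressing the handle (over 1.5 N), held beyond 0.5 of 0.6 rad; marked form raised (pad over 112 mm above the bench) and resting on the saddle (over 1 N), saddle within 16 mm of the pad centre in plan; jack flat (0.06 rad) and still on the bench; plain form level (all of step 2 and horizontal distance between jack_saddle and pad_marked below 0.016 m and contact force between any of the fingers, the arm and pump_handle above 1.5 N and angle between jack's own z axis and vertical below 0.06 rad and height (world z) of jack below 0.004 m and height (world z) of pad_plain below 0.096 m and linear speed of jack below 0.02 m/s); the arm keeps its last pose, push and grip.
It fails at once if the robot pushes on the marked form (contact force between any of the fingers, the arm and tray_marked above 2 N).
It fails at once if the robot pushes on the plain form (contact force between any of the fingers, the arm and tray_plain above 2 N).
It fails at once if the plain form is lifted (height (world z) of pad_plain above 0.098 m).
It fails at once if a bystander is moved more than 30 mm (distance of any of resin_bottle, mug, carver, resin_block, pigment_jar, pliers from where it was at the start of the episode above 0.03 m).
It also fails if it takes over 50 s, if anything falls off the work surface, if the arm or the gripper's body presses on something with over 40 N, if the wrist force passes 120 N, or if a joint passes its speed limit or range.

## Robot

A 6-joint arm with a two-finger parallel gripper is mounted at the origin on the work surface. World frame = base frame: x ahead of the robot, y to its left, z up, the work surface at z = 0. Lengths are in mm, angles in rad, forces in N, time in s.
With the tool pointing down it reaches from about 275 to 1000 mm from the base axis. Payload 8.4 kg.
Tool frame: the origin (TCP) lies between the finger pads; the fingertips stand 25 mm ahead of it and the grasp point (between the pads) lies 6 mm ahead of it (env.tips_ahead is the distance from the TCP to the fingertips, in mm); z points along the fingers, x is the direction in which the jaws open and shut, and the axes are right-handed (so a half turn about z gives the same grasp; the last joint's range is limited). The gripper opens to 85 mm and grips with 20 to 120 N. Pads are 22 mm wide; open, the fingers measure 114 mm over their backs; the gripper's body (76 mm by 85 mm) begins 54 mm behind the grasp point. The pads swing forward as they close: fully open they stand 13 mm farther back than shut.
Start: joints at [-1.132, 0.353, 1.633, -0, 1.155, -0.002], TCP at [266.663, -565.26, 256.281] pointing down, gripper open.
Joint ranges: [-2.63, 2.63], [-0.92, 2.1], [0.06, 2.66], [-1.3, 4.44], [0, 2.69], [-3.02, 3.02]. Speed limits (rad/s): [2.22, 2.22, 2.79, 3.14, 3.14, 3.14].

## Interface

Orientations are given as a rotation vector (axis times angle).
In Python, from cell import env gives the robot as it stands.
- The arm moves only by the tool carry_out, never from a script. Its argument "plan" is a list of rows, each a list of 2 entries, a list of its own where there are three numbers: the shift along the world's x, y, z in mm, then the turn, a rotation vector about the world's x, y, z in degrees. A call has 1 to 12 rows; each row is the pose to reach, as a shift and turn from the pose commanded when the call began; what a row does not reach only later rows make up. A row lasts 1/8 s, in which the tool goes at most 62.5 mm and 10.7 degrees, less where a joint would pass 70% of its speed; a pose out of reach is approached as far as the arm can. A call with a gripper value outside its range is refused whole. "claw" is the finger opening in mm, from 0 to 85.4, set as the call begins (left out, the last holds). The fingers move at their own pace and stop on an object; "squeeze" is the grip in N (left out, the last holds). Time passes only in rows, so rows that repeat a pose let the fingers close. It gives the time, the measured TCP pose, the force and the opening at its end, in the units of the state.
- env.get_state(): the state, without advancing time (a new reading comes with each control period).
- env.snapshot(name): name is "scene" or "side" or "wrist"; returns a dict with "color" (384x512x3 uint8, blue, green, red), "fovy" (degrees; the focal length in pixels is half the picture's height over the tangent of half this angle, whatever the lens; pixels are square), "cx", "cy" (the principal point, pixels), "dist_coeffs" ([k1, k2, p1, p2, k3] as OpenCV has them; the pictures are not rectified), "cam_to_world" (4x4, takes a point from camera to world coordinates); the wrist camera has in their place "hand_eye" (4x4, takes a point from camera to tool coordinates, whose origin is the TCP and whose axes are the tool frame's). Camera axes: x right, y down, z forward; pixel columns grow to the right and rows downward; lengths in mm; the calibration is good to about 2 mm. A picture is of the moment at which its call begins: read the wrist's pose just before it. There is no depth.
- env.close_job(): hands the job in, once; it reports no verdict.
The state is a dict: "time": time; "joint_pos": joint angles; "joint_velocities": joint speeds; "effort": joint torques, N m; "position": TCP position; "eef_rot": TCP orientation; "ft_force": force on the tool from outside, world axes, zero at the start; "ft_torque": the same for the moment, N m; "width": finger opening in mm.
Only numpy, scipy, OpenCV 4.12 (cv2) and the standard library are available. Lean on these libraries where they do the work, as an engineer would, in place of code of your own. Each camera call takes 0.05 s, during which the arm holds its last target. There are 200 camera calls.

## Working session

There is one attempt and no reset: what is moved stays moved. The work goes in short steps, Python scripts to look and compute and a tool call to move; the robot and the scene stay as the last step left them, time stands still between calls to the robot, and variables do not carry over. Pictures are saved under pics/ and viewed, about 8 in all and at most 12, crops included, and the job is handed in when it is done.

Besides the shell and the picture viewer there is one more tool, called after ">>>" by a JSON object that holds its "method" and its "body", one argument or row to a line. carry_out: Moves the arm, as the interface text tells. Its arguments: {"type":"object","properties":{"plan":{"type":"array"},"claw":{"type":"number"},"squeeze":{"type":"number"}},"required":["plan"]}

```bash
mkdir -p pics; cat > h.py <<'E'
import numpy as np, cv2
from cell import env
from scipy.spatial.transform import Rotation as R
def snap(n,save=None):
    s=env.get_state(); d=env.snapshot(n); im=np.array(d["color"]); d["color"]=im
    if n=="wrist":
        T=np.eye(4);T[:3,:3]=R.from_rotvec(s["eef_rot"]).as_matrix();T[:3,3]=s["position"]
        d["cam_to_world"]=T@np.array(d["hand_eye"])
    if save: cv2.imwrite("pics/"+save,im)
    return d
def K(d):
    h=d["color"].shape[0]; f=h/2/np.tan(np.radians(d["fovy"])/2)
    return np.array([[f,0,d["cx"]],[0,f,d["cy"]],[0,0,1]])
def ray(d,uv,z):
    p=cv2.undistortPoints(np.array(uv,float).reshape(-1,1,2),K(d),np.array(d["dist_coeffs"],float)).reshape(-1,2)
    C=np.array(d["cam_to_world"]); v=np.c_[p,np.ones(len(p))]@C[:3,:3].T; o=C[:3,3]
    return o+v*((z-o[2])/v[:,2])[:,None]
def proj(d,P):
    C=np.linalg.inv(np.array(d["cam_to_world"])); 
    return cv2.projectPoints(np.array(P,float).reshape(-1,3),cv2.Rodrigues(C[:3,:3])[0],C[:3,3],K(d),np.array(d["dist_coeffs"],float))[0].reshape(-1,2)
E
python3 - <<'E'
from h import *
a=snap("scene","a.png");b=snap("side","b.png");c=snap("wrist","c.png")
for d in (a,b,c): print(d["fovy"],np.round(np.array(d["cam_to_world"]),2).tolist())
print(env.get_state())
E
```

```text
54.30373575160239 [[0.87, 0.31, -0.37, 929.97], [0.49, -0.53, 0.69, -846.32], [0.02, -0.79, -0.62, 818.77], [0.0, 0.0, 0.0, 1.0]]
48.81022429005583 [[-0.98, -0.13, 0.16, 273.1], [-0.21, 0.63, -0.75, 1001.31], [-0.0, -0.77, -0.64, 943.79], [0.0, 0.0, 0.0, 1.0]]
70.26535322324418 [[0.43, -0.86, -0.28, 339.79], [-0.9, -0.41, -0.13, -530.71], [-0.0, 0.31, -0.95, 373.1], [0.0, 0.0, 0.0, 1.0]]
{'time': 0.15, 'joint_pos': array([-1.13238971e+00,  3.53562946e-01,  1.63393894e+00, -2.78899742e-05,
        1.15516762e+00, -2.40981035e-03]), 'joint_velocities': array([-0.00100307, -0.00038049, -0.00211974, -0.0005594 , -0.00124925,
        0.00018646]), 'effort': array([ 6.86958410e-04, -6.05633998e+01, -3.42339349e+01,  9.86870327e-05,
        6.15760931e-03,  1.23540150e-05]), 'position': array([ 266.52655837, -564.97186132,  255.69838868]), 'eef_rot': array([-2.65290881e+00,  1.68171825e+00,  1.44773549e-03]), 'ft_force': array([-0.39350326,  0.15488461,  0.32703456]), 'ft_torque': array([-0.00071996, -0.02752094,  0.06189319]), 'width': 85.0679194303708}
```

View pics/a.png

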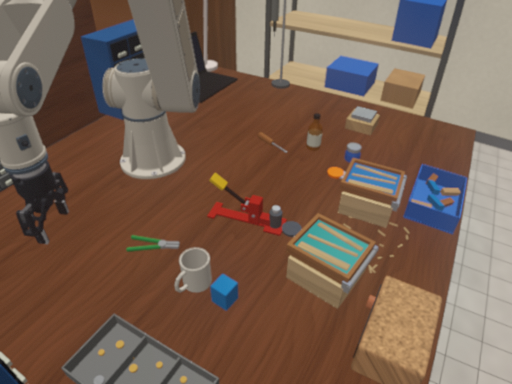

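View pics/b.png

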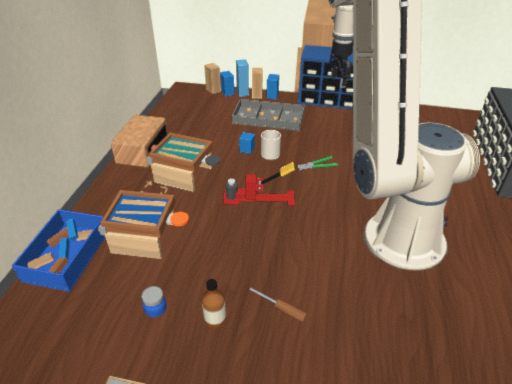

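```bash
cat >> h.py <<'E'
def blob(d,lo,hi,box=None):
    hsv=cv2.cvtColor(d["color"],cv2.COLOR_BGR2HSV); m=cv2.inRange(hsv,np.array(lo),np.array(hi))
    if box is not None:
        k=np.zeros_like(m);x0,y0,x1,y1=box;k[y0:y1,x0:x1]=255;m&=k
    n,l,s,c=cv2.connectedComponentsWithStats(m); i=1+np.argmax(s[1:,4]); return c[i],s[i],l==i
def tri(d1,u1,d2,u2):
    A=[];B=[]
    for d,u in((d1,u1),(d2,u2)):
        o=np.array(d["cam_to_world"])[:3,3];q=ray(d,[u],0)[0];v=(q-o)/np.linalg.norm(q-o)
        M=np.eye(3)-np.outer(v,v);A.append(M);B.append(M@o)
    x=np.linalg.lstsq(np.vstack(A),np.hstack(B),rcond=None)[0]; return x,[np.linalg.norm(A[i]@x-B[i]) for i in (0,1)]
E
python3 - <<'E'
from h import *
a=snap("scene");b=snap("side")
for n,lo,hi,ba,bb in (("orange",(5,180,180),(18,255,255),(320,160,350,185),(165,205,195,230)),("yellow",(20,150,120),(35,255,255),(205,170,235,195),(275,160,300,180))):
    ca,sa,_=blob(a,lo,hi,ba);cb,sb,_=blob(b,lo,hi,bb);print(n,ca,sa,cb,sb,tri(a,ca,b,cb))
A=cv2.resize(a["color"][150:250,200:420],None,fx=3.6,fy=3.6,interpolation=cv2.INTER_CUBIC)
B=cv2.resize(b["color"][155:260,100:310],None,fx=3.6,fy=3.6,interpolation=cv2.INTER_CUBIC)
w=max(A.shape[1],B.shape[1]);P=lambda i:cv2.copyMakeBorder(i,0,0,0,w-i.shape[1],0)
cv2.imwrite("pics/d.png",np.vstack([P(A)[:,:800],P(B)[:,:800]])[:780]);print(A.shape,B.shape)
cv2.imwrite("pics/dA.png",A);cv2.imwrite("pics/dB.png",B)
E
```

```text
orange [334.89516129 171.4516129 ] [328 167  15  10 124] [179.38308458 218.42288557] [171 212  18  14 201] (array([673.55934134, 151.67700804,  97.65871149]), [np.float64(1.512047539581228), np.float64(1.5120475395819608)])
yellow [218.23295455 180.96590909] [210 173  18  17 176] [286.63709677 168.86290323] [280 162  15  14 124] (array([ 394.74603182, -116.4529237 ,  126.84378206]), [np.float64(0.9675705207483135), np.float64(0.9675705207486517)])
(360, 792, 3) (378, 756, 3)
```

View pics/dA.png

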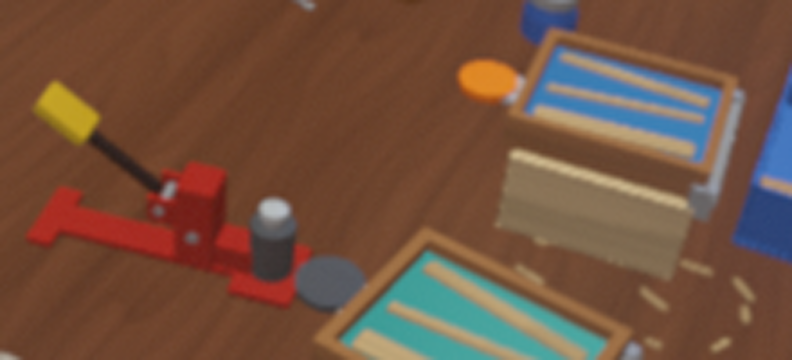

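View pics/dB.png

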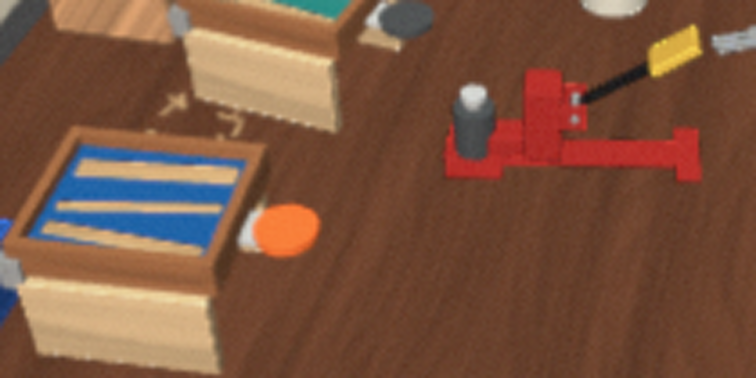

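```bash
python3 - <<'E'
from h import *
a=snap("scene");b=snap("side")
fa=lambda x,y:(x/3.6+200-.36,y/3.6+150-.36)
fb=lambda x,y:(x/3.6+100-.36,y/3.6+155-.36)
for n,u,v in (("sad",(274,209),(473,95)),("grip",(202,172),(543,75)),):
    print(n,tri(a,fa(*u),b,fb(*v)))
for n,d,f,p,z in (("sadA",a,fa,(274,209),76),("sadB",b,fb,(473,95),76),("gripA",a,fa,(203,172),90),("gripB",b,fb,(543,75),90)):
    print(n,ray(d,[f(*p)],z))
print("trayA",ray(a,[fa(*p) for p in((551,31),(510,110),(739,80),(705,160))],121)) 
print("trayB",ray(b,[fb(*p) for p in((265,148),(215,262),(75,130),(8,240))],121)) 
print("rear feet A",ray(a,[fa(65,188),fa(32,240)],8),"B",ray(b,[fb(687,128),fb(690,180)],4))
E
```

```text
sad (array([575.65920228, -82.72285979,  74.0925324 ]), [np.float64(1.1810271503850358), np.float64(1.1810271503854777)])
grip (array([512.55796425, -95.52523345,  97.13660738]), [np.float64(2.2155543666403315), np.float64(2.2155543666402577)])
sadA [[577.72372889 -84.39787059  76.        ]]
sadB [[573.93215701 -80.88643905  76.        ]]
gripA [[511.45206857 -87.3356959   90.        ]]
gripB [[ 512.62489593 -106.04623964   90.        ]]
trayA [[709.26872722 223.4951437  121.        ]
 [716.57489182  86.43199743 121.        ]
 [883.02783161 236.82403417 121.        ]
 [882.09112755 104.95976163 121.        ]]
trayB [[713.4343499   81.87784174 121.        ]
 [703.86100326 221.59416386 121.        ]
 [883.66584946  92.15499131 121.        ]
 [875.49153682 232.10544641 121.        ]]
rear feet A [[ 366.23899202  -86.20116351    8.        ]
 [ 380.55626694 -159.01639019    8.        ]] B [[ 380.59215724 -161.71936908    4.        ]
 [ 367.20458419  -85.09416484    4.        ]]
```

```bash
python3 - <<'E'
from h import *
a=snap("scene");b=snap("side")
s=env.get_state();M=R.from_rotvec(s["eef_rot"]).as_matrix();print(M.round(3))
print("tool x yaw",np.degrees(np.arctan2(M[1,0],M[0,0])))
print("bottle,jar,carver ends,mug,block,pliers (side)",ray(b,[(214,321),(155,312),(250,290),(303,317),(271,157),(247,151),(302,166),(337,161)],0).round())
print("scene",ray(a,[(314,146),(353,160),(262,135),(286,152),(196,286),(226,302)],0).round())
print(s["joint_pos"][[0,5]])
E
```

```text
[[ 0.427 -0.904 -0.   ]
 [-0.904 -0.427  0.   ]
 [-0.     0.    -1.   ]]
tool x yaw -64.7427980425516
bottle,jar,carver ends,mug,block,pliers (side) [[ 501.  406.    0.]
 [ 661.  413.    0.]
 [ 430.  290.    0.]
 [ 277.  347.    0.]
 [ 484. -357.    0.]
 [ 585. -379.    0.]
 [ 358. -321.    0.]
 [ 229. -382.    0.]]
scene [[ 504.  413.    0.]
 [ 676.  398.    0.]
 [ 278.  380.    0.]
 [ 424.  313.    0.]
 [ 502. -391.    0.]
 [ 598. -393.    0.]]
[-1.13239129 -0.00241149]
```

>>> {"method": "carry_out", "body": {
  "plan": [
    [[25,50,0],[0,0,-2]],
    [[50,100,0],[0,0,-4]],
    [[75,150,0],[0,0,-6]],
    [[102,200,0],[0,0,-8]],
    [[130,250,0],[0,0,-9]],
    [[156,300,0],[0,0,-10]],
    [[182,350,0],[0,0,-12]],
    [[208,400,0],[0,0,-13]],
    [[233,445,0],[0,0,-14]],
    [[245,470,0],[0,0,-14.5]],
    [[245,470,0],[0,0,-14.5]],
    [[245,470,0],[0,0,-14.5]]
  ],
  "claw": 85
}}

```text
time: 1.95
position: [511.3, -95.7, 256.2]
eef_rot: [2.42, -2.003, -0.0]
ft_force: [-0.3, 0.1, 0.7]
width: 85.0
```

```bash
python3 - <<'E'
from h import *
c=snap("wrist","w1.png");print(env.get_state()["time"])
# predicted points with yaw 10.8 origin (511.8,-94.9)
t=np.radians(10.8);u=np.array([np.cos(t),np.sin(t),0]);o=np.array([511.8,-94.9,0])
for n,p in (("sad",o+65*u+[0,0,76]),("grip",o+[0,0,90]),("pad",o-116*u+[0,0,131])): print(n,proj(c,p))
E
```

```text
2.0
sad [[253.43324937 117.74776967]]
grip [[253.38075803 180.81215818]]
pad [[253.25109603 295.82308373]]
```

View pics/w1.png

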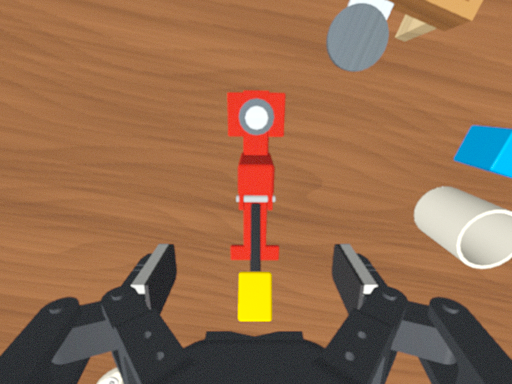

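```bash
python3 - <<'E'
from h import *
c=snap("wrist")
cy,_,_=blob(c,(22,150,150),(35,255,255),(200,240,300,340))
hsv=cv2.cvtColor(c["color"],cv2.COLOR_BGR2HSV);m=((hsv[...,1]<60)&(hsv[...,2]>180)).astype(np.uint8);m[:,:235]=0;m[:,280:]=0;m[:100]=0;m[140:]=0
n,l,s,cc=cv2.connectedComponentsWithStats(m);cs=cc[1+np.argmax(s[1:,4])]
S=ray(c,[cs],76)[0];Y=ray(c,[cy],129)[0];v=S-Y
yaw=np.arctan2(v[1],v[0]);print(cs,cy,S,Y,np.hypot(*v[:2]),np.degrees(yaw)); print("origin",S[:2]-65*np.array([np.cos(yaw),np.sin(yaw)]))
p=ray(c,[(358,37)],97);print("plainpad",p)
M=R.from_rotvec(env.get_state()["eef_rot"]).as_matrix();print(np.degrees(np.arctan2(M[1,0],M[0,0])))
E
```

```text
[255.69868996 117.15065502] [254.37162954 296.45017585] [576.61105628 -85.27144119  76.        ] [ 395.57997154 -118.45959166  129.        ] 184.0481104881245 10.388587823584023
origin [512.67657482 -96.99245139]
plainpad [[ 662.66748362 -161.89574794   97.        ]]
-79.29835976947275
```

>>> {"method": "carry_out", "body": {
  "plan": [
    [[1,-2,-45],[0,0,0]],
    [[1,-2,-90],[0,0,0]],
    [[1,-2,-135],[0,0,0]],
    [[1,-2,-170],[0,0,0]],
    [[1,-2,-188],[0,0,0]],
    [[1,-2,-188],[0,0,0]]
  ]
}}

```text
time: 2.8
position: [511.4, -98.0, 67.2]
eef_rot: [2.417, -2.004, -0.004]
ft_force: [-0.3, -0.3, 0.3]
width: 85.1
```

>>> {"method": "carry_out", "body": {
  "plan": [
    [[0,0,0],[0,0,0]],
    [[0,0,0],[0,0,0]],
    [[0,0,0],[0,0,0]],
    [[0,0,0],[0,0,0]],
    [[0,0,0],[0,0,0]],
    [[0,0,0],[0,0,0]],
    [[0,0,0],[0,0,0]]
  ],
  "claw": 30,
  "squeeze": 60
}}

```text
time: 3.68
position: [513.3, -97.4, 69.4]
eef_rot: [-2.419, 2.003, -0.002]
ft_force: [-1.1, 0.1, 5.9]
width: 39.5
```

>>> {"method": "carry_out", "body": {
  "plan": [
    [[0,0,5],[0,0,0]],
    [[0,10,5],[0,0,0]],
    [[0,35,5],[0,0,-1]],
    [[2,65,5],[0,0,-2]],
    [[5,100,5],[0,0,-3]],
    [[9,135,5],[0,0,-4]],
    [[13,170,5],[0,0,-5]],
    [[16,203,5],[0,0,-6]],
    [[19,228,5],[0,0,-6.7]],
    [[20,239,5],[0,0,-6.7]],
    [[20,239,5],[0,0,-6.7]],
    [[20,239,5],[0,0,-6.7]]
  ]
}}

```text
time: 5.18
position: [532.1, 141.1, 73.0]
eef_rot: [2.298, -2.141, -0.001]
ft_force: [0.4, -0.2, -8.9]
width: 39.4
```

```bash
python3 - <<'E'
from h import *
a=snap("scene");b=snap("side");c=snap("wrist")
s=env.get_state();print(s["time"],s["position"],s["width"],s["ft_force"]);M=R.from_rotvec(s["eef_rot"]).as_matrix();print(np.degrees(np.arctan2(M[1,0],M[0,0])))
A=cv2.resize(a["color"][110:230,230:430],None,fx=2,fy=2);B=cv2.resize(b["color"][150:300,90:330],None,fx=2,fy=2)
im=np.zeros((600,800,3),np.uint8);im[:240,:400]=A;im[240:540,:480]=B;im[:240,420:740]=cv2.resize(c["color"],(320,240));cv2.imwrite("pics/e.png",im)
E
```

```text
5.325 [532.52918307 140.94743319  73.2378667 ] 39.213034573294905 [ 0.10212748  0.73649193 -8.3672752 ]
-85.99647075619092
```

View pics/e.png

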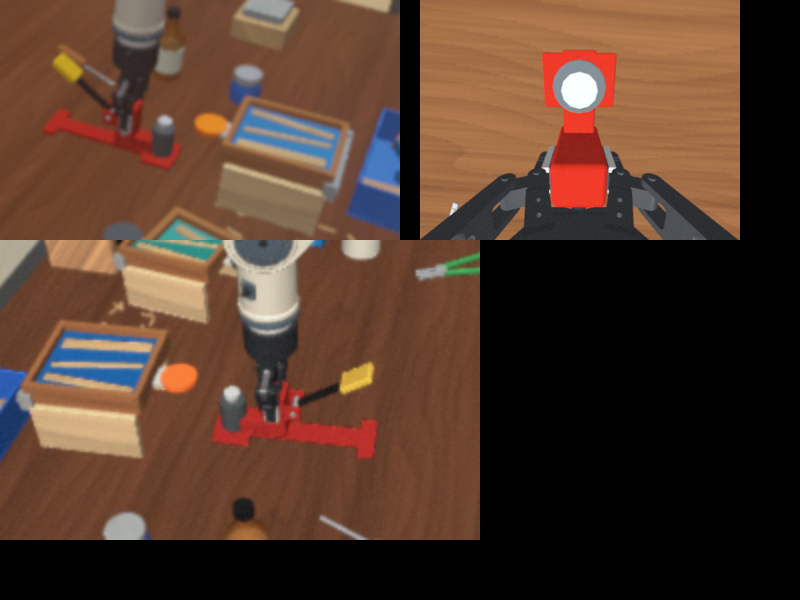

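```bash
cat >> h.py <<'E'
def sad(d,box,vmin=170):
    hsv=cv2.cvtColor(d["color"],cv2.COLOR_BGR2HSV);m=((hsv[...,1]<60)&(hsv[...,2]>vmin)).astype(np.uint8)
    k=np.zeros_like(m);x0,y0,x1,y1=box;k[y0:y1,x0:x1]=1;m&=k
    n,l,s,c=cv2.connectedComponentsWithStats(m);i=1+np.argmax(s[1:,4]);return c[i],s[i]
E
python3 - <<'E'
from h import *
a=snap("scene");b=snap("side");c=snap("wrist")
ua,sa=sad(a,(305,162,320,178));ub,sb=sad(b,(198,215,215,236));uc,sc=sad(c,(200,90,300,175))
print(sa,sb,sc,"\n",tri(a,ua,b,ub),tri(a,ua,c,uc),tri(b,ub,c,uc))
print(ray(a,[ua],80),ray(b,[ub],80),ray(c,[uc],80))
oa=blob(a,(5,150,150),(18,255,255),(320,160,350,185))[0];ob=blob(b,(5,150,150),(18,255,255),(165,205,195,230))[0]
print(oa,ob,tri(a,oa,b,ob),ray(a,[oa],96),ray(b,[ob],96))
E
```

```text
[310 168   6   4  17] [202 223   7   7  41] [ 225  114   60   61 2742] 
 (array([596.50965293, 148.2714368 ,  78.47615485]), [np.float64(1.0707554006759123), np.float64(1.0707554006762916)]) (array([597.99487574, 145.73476267,  80.64370733]), [np.float64(0.4726867635459338), np.float64(0.47268676354624883)]) (array([596.64811567, 145.47302912,  75.84546057]), [np.float64(0.21428162934324796), np.float64(0.21428162934365239)])
[[598.19228881 146.61299763  80.        ]] [[594.9230273  149.44299097  80.        ]] [[597.43635981 145.62329305  80.        ]]
[334.72 171.58] [179.36363636 218.55909091] (array([673.38033362, 151.62023318,  97.09348991]), [np.float64(1.2056376731838916), np.float64(1.2056376731844165)]) [[674.07506133 153.71908823  96.        ]] [[672.69776195 150.27251379  96.        ]]
```

>>> {"method": "carry_out", "body": {
  "plan": [
    [[8,0.5,0],[0,0,0]],
    [[22,1.3,0],[0,0,0]],
    [[36,2.1,0],[0,0,0]],
    [[50,3,0],[0,0,0]],
    [[62,3.7,0],[0,0,0]],
    [[72,4.3,0],[0,0,0]],
    [[76.5,4.5,0],[0,0,0]],
    [[76.5,4.5,0],[0,0,0]],
    [[76.5,4.5,0],[0,0,0]]
  ]
}}

```text
time: 6.6
position: [608.6, 146.2, 73.2]
eef_rot: [2.298, -2.141, -0.001]
ft_force: [-0.3, -0.1, -8.6]
width: 39.5
```

```bash
python3 - <<'E'
from h import *
a=snap("scene");b=snap("side");c=snap("wrist")
s=env.get_state();print(s["time"],s["position"],s["width"],s["ft_force"])
A=cv2.resize(a["color"][110:230,230:430],None,fx=2,fy=2);B=cv2.resize(b["color"][150:300,90:330],None,fx=2,fy=2)
im=np.zeros((600,800,3),np.uint8);im[:240,:400]=A;im[240:540,:480]=B;im[:240,420:740]=cv2.resize(c["color"],(320,240));cv2.imwrite("pics/f.png",im)
cc,ss,_=blob(c,(5,150,150),(18,255,255));print(cc,ss,ray(c,[cc],97))
E
```

```text
6.75 [608.7986257  146.22984353  73.28757626] 39.56213782722052 [ 0.17191302 -0.02562931 -7.81837416]
[265.70588235 162.53167421] [174  81 182 153 884] [[669.83248035 146.63605245  97.        ]]
```

View pics/f.png

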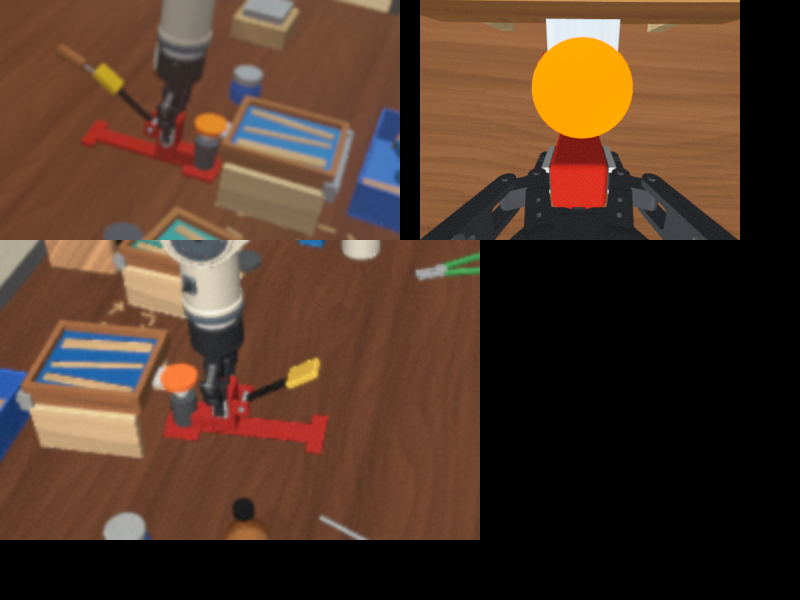

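```bash
python3 - <<'E'
from h import *
c=snap("wrist")
cc,ss,m=blob(c,(10,200,200),(24,255,255));print(cc,ss)
P=ray(c,[cc],97)[0];u=255.,144.
print("pad",P)
print("saddle", ray(c,[(254.5,144)],81)) # same pixel as before while held
E
```

```text
[259.23663342 140.58477256] [  179    60   162   162 20555]
pad [677.33187643 149.49401148  97.        ]
saddle [[673.76948351 150.82921892  81.        ]]
```

>>> {"method": "carry_out", "body": {
  "plan": [
    [[1.5,-0.4,0],[0,0,0]],
    [[3,-0.8,0],[0,0,0]],
    [[3,-0.8,-2],[0,0,0]],
    [[3,-0.8,-4],[0,0,0]],
    [[3,-0.8,-5],[0,0,0]],
    [[3,-0.8,-5],[0,0,0]],
    [[3,-0.8,-5],[0,0,0]]
  ]
}}

```text
time: 7.68
position: [612.1, 145.4, 69.5]
eef_rot: [-2.299, 2.141, -0.0]
ft_force: [-5.2, -1.4, 5.8]
width: 39.3
```

>>> {"method": "carry_out", "body": {
  "plan": [
    [[0,0,0],[0,0,0]],
    [[0,0,0],[0,0,0]],
    [[0,0,0],[0,0,0]],
    [[0,0,0],[0,0,0]],
    [[0,0,25],[0,0,0]],
    [[0,0,70],[0,0,0]],
    [[0,0,120],[0,0,0]],
    [[0,0,160],[0,0,0]],
    [[0,0,185],[0,0,0]],
    [[0,0,185],[0,0,0]],
    [[0,0,185],[0,0,0]]
  ],
  "claw": 75
}}

```text
time: 9.05
position: [611.6, 145.3, 252.2]
eef_rot: [2.298, -2.141, -0.001]
ft_force: [-1.0, 0.0, -0.0]
width: 75.2
```

```bash
python3 - <<'E'
from h import *
c=snap("wrist","g.png");s=env.get_state();print(s["time"],s["position"],s["ft_force"])
cc,ss,_=blob(c,(10,180,180),(20,255,255));cy,sy,_=blob(c,(24,150,150),(35,255,255))
P=ray(c,[cc],97)[0];Y=ray(c,[cy],129)[0];print(cc,ss,P,cy,sy,Y)
cv2.imwrite("pics/g.png",c["color"])
E
```

```text
9.1 [611.42823269 145.24810679 251.77499736] [-0.00815022 -0.06445987  0.51266045]
[255.04710145 128.4057971 ] [226  99  58  52 276] [668.23963942 148.51334962  97.        ] [252.6172619 299.6547619] [ 236  275   34   50 1680] [492.93437742 138.3310549  129.        ]
```

View pics/g.png

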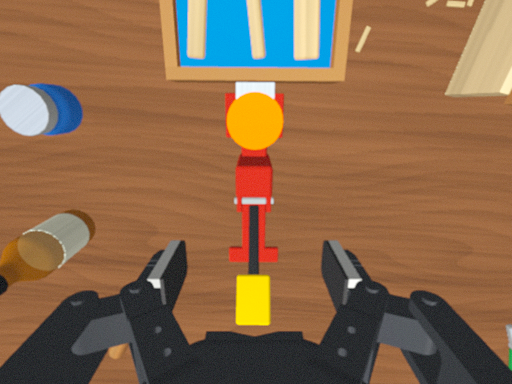

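>>> {"method": "carry_out", "body": {
  "plan": [
    [[-20,-1,0],[0,0,0]],
    [[-60,-4,0],[0,0,0]],
    [[-95,-6,0],[0,0,0]],
    [[-118,-7,0],[0,0,0]],
    [[-118,-7,-20],[0,0,0]],
    [[-118,-7,-45],[0,0,0]],
    [[-118,-7,-60],[0,0,0]],
    [[-118,-7,-70],[0,0,0]],
    [[-118,-7,-78],[0,0,0]],
    [[-118,-7,-84],[0,0,0]],
    [[-118,-7,-84],[0,0,0]]
  ],
  "claw": 0
}}

```text
time: 10.48
position: [494.1, 138.4, 169.1]
eef_rot: [2.298, -2.141, -0.0]
ft_force: [0.3, 1.1, 0.5]
width: -0.3
```

```bash
python3 - <<'E'
from h import *
c=snap("wrist");a=snap("scene");b=snap("side");s=env.get_state();print(s["time"],s["position"],s["ft_force"],s["width"])
A=cv2.resize(a["color"][110:230,230:430],None,fx=2,fy=2);B=cv2.resize(b["color"][150:300,90:330],None,fx=2,fy=2)
im=np.zeros((540,800,3),np.uint8);im[:240,:400]=A;im[240:540,:480]=B;im[:240,420:740]=cv2.resize(c["color"],(320,240));cv2.imwrite("pics/i.png",im)
E
```

```text
10.625 [494.42515109 138.52127667 169.68140294] [-0.37553719  0.29280795 -1.05106545] -0.38086957431955054
```

View pics/i.png

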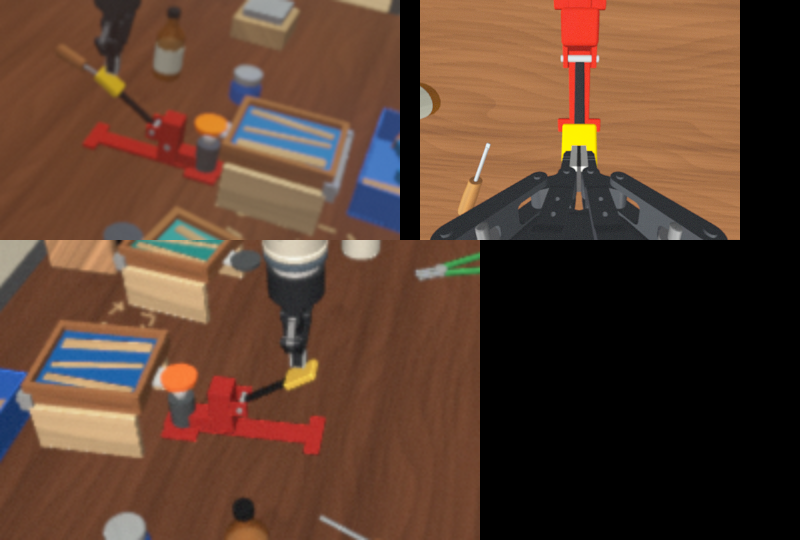

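>>> {"method": "carry_out", "body": {
  "plan": [
    [[0,0,-7],[0,0,0]],
    [[-2,0,-14],[0,0,0]],
    [[-5,-0.3,-22],[0,0,0]],
    [[-9,-0.6,-30],[0,0,0]],
    [[-13,-0.9,-38],[0,0,0]],
    [[-16,-1.1,-46],[0,0,0]],
    [[-19,-1.3,-54],[0,0,0]],
    [[-21,-1.4,-62],[0,0,0]],
    [[-23,-1.5,-69],[0,0,0]],
    [[-23,-1.5,-74],[0,0,0]],
    [[-23,-1.5,-76],[0,0,0]],
    [[-23,-1.5,-76],[0,0,0]]
  ]
}}

```text
time: 12.12
position: [472.6, 137.2, 94.3]
eef_rot: [-2.297, 2.139, -0.003]
ft_force: [-0.3, -1.8, 18.7]
width: -0.2
```

```bash
python3 - <<'E'
from h import *
a=snap("scene");b=snap("side");c=snap("wrist");s=env.get_state();print(s["time"],s["position"],s["ft_force"],s["width"])
oa=blob(a,(5,150,150),(18,255,255),(320,145,350,185))[0];ob=blob(b,(5,150,150),(18,255,255),(160,190,195,230))[0]
print(oa,ob,tri(a,oa,b,ob))
A=cv2.resize(a["color"][110:230,230:430],None,fx=2,fy=2);B=cv2.resize(b["color"][150:300,90:330],None,fx=2,fy=2)
im=np.zeros((540,800,3),np.uint8);im[:240,:400]=A;im[240:540,:480]=B;im[:240,420:740]=cv2.resize(c["color"],(320,240));cv2.imwrite("pics/j.png",im)
E
```

```text
12.275 [472.61582737 137.20486509  94.37208633] [ 0.7761373  -2.28085061 18.00571105] -0.1117590332322935
[337.25316456 162.8164557 ] [176.90776699 209.20873786] (array([676.57891517, 151.67584758, 133.40564582]), [np.float64(1.242426258870899), np.float64(1.24242625887109)])
```

View pics/j.png

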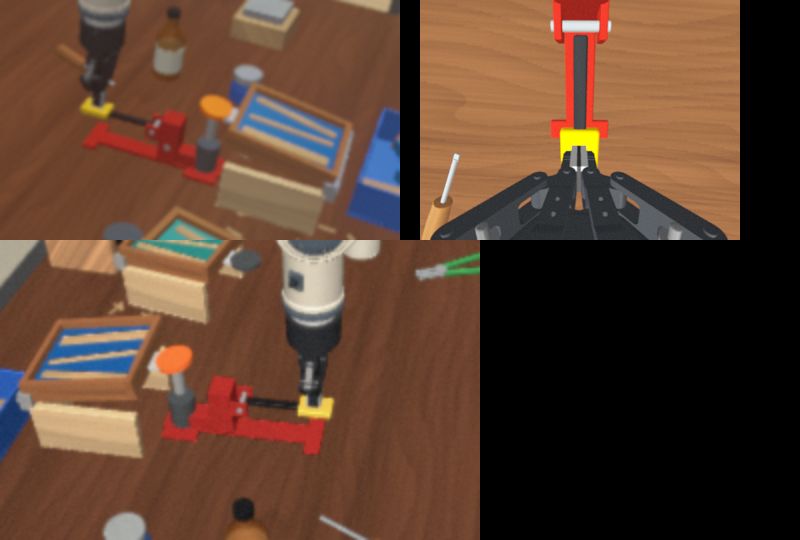

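```bash
python3 -c "
from cell import env
print(env.close_job()); s=env.get_state(); print(s['time'],s['position'],s['ft_force'])"
```

```text
the job is handed in; nothing more can be done
None
the job is handed in; nothing more can be done
```

The jack is upright with its saddle under the orange pad, and the pump handle is pressed to its stop with the form raised. I handed the job in at about 12.3 s with the arm still pressing down; it gave no verdict.

**How it went:** I gripped the jack by its block and lifted it 5 mm. I then carried it round to the marked form, slid it in saddle first, set it down and let go. With closed fingers I pressed the yellow pad down along its arc and kept pushing.

**Last checks:**
- **Handle:** it looks level. The fingertips are at about 69 mm against 70 mm for fully down, pushing with about 18 N.
- **Form:** two-camera measurement put the orange disc at about z = 133 mm, up from 97 mm. That is 36 mm of rise, against 34 mm expected.
- **Saddle under pad:** estimated within about 3 mm in plan. With the jack still lifted, the wrist camera showed the pad about 3.5 mm beyond the saddle while the fixed cameras showed them level, so I added 3 mm. I did not measure the offset again after lifting.
- **Everything else:** the jack looks flat. The parts of the plain form and bystanders that showed in the last pictures looked undisturbed, but I did not measure them.

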